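# Pop a feed tin out of the dispenser and trap it on the chute

## Task

Press the red ejector of the tin dispenser fully down with one finger so that the feed tin pops over the lip, and stop the tin with the other finger before it rolls off the end of the chute. The program finishes while holding: one finger still keeps the ejector fully down and the tin rests still on the chute below the lip, leaning against the other finger. Do not lift or pinch the tin, and leave the hide, the jar and the two dishes where they are.

Things in the scene. Friction and masses are not known exactly. Their poses are not given: they have to be found in the camera images.
- dispenser: Tin dispenser fixed to the table: grey base 215 x 130 x 10 mm, white chute between blue side walls. Origin on the table; z up; the chute runs along x at y = 0 and falls 12 degrees towards -x; 50 mm wide inside, side walls 14 mm above its floor. Above the lip (+x) is the pocket with the tin, its back wall 97 mm high. Pressing the ejector raises a steel lifter under the tin.
- lip (a point): Top of the blue lip across the chute, mid-width (x = +26, z = 66 mm of the dispenser): 5 mm high, 3 mm thick. At about 7 mm of press the tin clears it and at once rolls down the chute and off its end, within half a second, unless something stands in the chute.
- chute_end (a point): Middle of the chute floor at its low open end (x = -85, z = 37 mm of the dispenser). A tin that passes here falls to the table.
- ejector_top (a point): Centre of the flat top of the red round ejector cap, 30 mm across, beside the chute (x = -19, y = +60 mm of the dispenser), 71 mm above the table at rest. Moves straight down 10 mm to a hard stop; its spring resists with 2 N at first, 6 N fully down, and brings it back when let go. The housing around it is 59 mm high.
- ejector (a joint): Press of the ejector in m: 0 at rest, 0.010 fully down.
- catch (a point): Point on the chute floor, mid-width, level with the ejector along the chute and 60 mm from it sideways (x = -19, y = 0 of the dispenser), 52 mm above the table. The tin comes here from +x. The floor rises 2 mm per 10 mm towards +x. The fully pressed ejector's top is 9 mm above this point, so two fingertips at one height suit both.
- tin: Closed feed tin, aluminium with an orange band, a cylinder 36 mm in diameter, 44 mm long, about 90 g, lying across the chute, free to roll. Origin at its centre; y is its long axis (x and z turn as it rolls). It waits in the pocket at x = +39, z = 82 mm of the dispenser; on the chute below the lip its centre is at x below +12 mm, 18 mm off the floor.
- hide: Grey plastic half-log hide (arch), 95 x 90 x 45 mm, loose on the table; origin under its centre. Leave alone.
- jar: Clear glass jar with a steel twist cap, 68 mm across, 105 mm tall, loose on the table; origin under its centre. Leave alone.
- dish_lower: Lower, white one of two nested ceramic dishes, 90 mm across the rim, 24 mm tall, loose on the table; origin under its centre. Leave alone.
- dish_upper: Upper, blue dish of the stack, same size, resting in the lower one; the stack is about 34 mm tall. Origin under its centre. Leave alone.
There are look-alikes about, which are no part of the job. Several things have the shape of the tin; the one meant has the colours described above.

How it is judged:
By the outcome, as a careful person would: the job done as asked, in the order asked, and still so for the second after the job is handed in, while the arm keeps its last pose, push and grip.
It also fails if it takes over 32 s, if anything falls off the work surface, if the arm or the gripper's body presses on something with over 40 N, if the wrist force passes 120 N, or if a joint passes its speed limit or range.

## Robot

A 7-joint arm with a two-finger parallel gripper is mounted at the origin on the work surface. World frame = base frame: x ahead of the robot, y to its left, z up, the work surface at z = 0. Lengths are in mm, angles in rad, forces in N, time in s.
With the tool pointing down it reaches from about 400 to 900 mm from the base axis. Payload 5.6 kg.
Tool frame: the origin (TCP) lies between the finger pads; the fingertips stand arm.tcp_to_tips ahead of it and the grasp point (between the pads) lies 11 mm behind it (arm.tcp_to_tips is the distance from the TCP to the fingertips, in mm); z points along the fingers, y is the direction in which the jaws open and shut (so a half turn about z gives the same grasp; the last joint's range is limited). The gripper opens to 92 mm and grips with 3 to 60 N. Pads are 20 mm wide; open, the fingers measure 128 mm over their backs; the gripper's body (75 mm by 189 mm) begins 69 mm behind the grasp point.
Start: joints at [-1.329, 0.468, -0.012, 1.603, 0.006, 1.071, -0.056], TCP at [182.669, 623.812, 222.592] pointing down, gripper open.
Joint ranges: [-2.53, 2.53], [-0.31, 2.02], [-1.57, 1.55], [0.28, 2.44], [-1.29, 4.43], [0.15, 1.84], [-2.92, 2.92]. Speed limits (rad/s): [2.57, 2.57, 3.14, 3.14, 3.14, 3.14, 3.14].

## Interface

Orientations are given as a 3x3 rotation matrix whose columns are the frame's x, y, z axes.
In Python, from rig import arm gives the robot as it stands.
- The arm moves only by the shell command python3 -m crank 'ROWS' [FORCE]. ROWS is JSON, a list that holds one entry, the list of rows, each a list of 7 numbers: the closure, from 0 (fully open) to 1 (shut), then the shift along the tool's x, y, z in mm, then the turn, a rotation vector about the tool's x, y, z in degrees. A call has 1 to 10 rows; each row is the pose to reach, as a shift and turn from the pose commanded when the call began, along the tool's axes at that moment; what a row does not reach only later rows make up. A row lasts 1/12 s, in which the tool goes at most 41.7 mm and 7.16 degrees, less where a joint would pass 70% of its speed; a pose out of reach is approached as far as the arm can. A call with a gripper value outside its range is refused whole. The fingers move at their own pace and stop on an object; FORCE is the grip in N (left out, the last holds). Time passes only in rows, so rows that repeat a pose let the fingers close. It gives the time, the measured TCP pose, the force and the opening at its end, in the units of the state.
- arm.read_state(): the state, without advancing time (a new reading comes with each control period).
- arm.grab_frame(name): name is "scene" or "top" or "wrist"; returns the picture (420x560x3 uint8, blue, green, red); there is no depth.
- arm.get_calibration(name): a dict with "fov_y" (degrees; the focal length in pixels is half the picture's height over the tangent of half this angle, whatever the lens; pixels are square), "cx", "cy" (the principal point, pixels), "eye" and "orientation" of the camera in the world. Camera axes: x right, y down, z forward; pixel columns grow to the right and rows downward; lengths in mm; the calibration is good to about 2 mm. A picture is of the moment at which its call begins: read the wrist's pose just before it. get_calibration takes no time and is no camera call; for the wrist camera it gives the pose at the moment of the call.
- arm.finish_job(): hands the job in, once; it reports no verdict.
The state is a dict: "time_s": time; "joint_pos": joint angles; "joint_vel": joint speeds; "effort": joint torques, N m; "eef_pos": TCP position; "ee_rot": TCP orientation; "wrist_force": force on the tool from outside, world axes, zero at the start; "wrist_torque": the same for the moment, N m; "opening": opening from 0.0 (shut) to 1.0 (fully open).
Only numpy, scipy, OpenCV 4.12 (cv2) and the standard library are available. Lean on these libraries where they do the work, as an engineer would, in place of code of your own. Each camera call takes 0.05 s, during which the arm holds its last target.

## Working session

There is one attempt and no reset: what is moved stays moved. The work goes in short steps, Python scripts to look and compute and a shell command to move; the robot and the scene stay as the last step left them, time stands still between calls to the robot, and variables do not carry over. Pictures are saved under pics/ and viewed, and the job is handed in when it is done.

```bash
ls; mkdir -p pics
python3 - <<'E'
from rig import arm
import cv2
s=arm.read_state(); print(s['time_s'],s['eef_pos'],s['ee_rot'],s['opening'],arm.tcp_to_tips)
for n in("scene","top","wrist"):
    c=arm.get_calibration(n); print(n,c); cv2.imwrite(f"pics/{n}0.png",arm.grab_frame(n))
E
```

```text
pics
0.0 [182.52855595 623.26275048 221.64526377] [[-9.59708016e-01  2.80998908e-01 -3.71028508e-04]
 [ 2.80999124e-01  9.59706490e-01 -1.71626137e-03]
 [-1.26189103e-04 -1.75136848e-03 -9.99998458e-01]] 0.9987680273270076 8.0
scene {'fov_y': 44.95963447881839, 'cx': 274.48897634795475, 'cy': 215.82952622497882, 'eye': array([1080.97595259, -281.05381277,  700.68398987]), 'orientation': array([[ 0.55736751,  0.61263744, -0.56037204],
       [ 0.83016741, -0.42161769,  0.36477472],
       [-0.01278811, -0.66851619, -0.74358764]])}
top {'fov_y': 42.64764525709571, 'cx': 272.27669353824615, 'cy': 219.58916181583015, 'eye': array([ 392.26415669,   36.37764953, 1170.37667239]), 'orientation': array([[-0.00659856, -0.98228578,  0.18727282],
       [-0.99991243,  0.00433298, -0.01250457],
       [ 0.01147161, -0.18733893, -0.98222835]])}
wrist {'fov_y': 63.93882376219471, 'cx': 279.96027659378615, 'cy': 204.40888243069432, 'eye': array([106.33273931, 645.88680562, 383.14305782]), 'orientation': array([[ 0.2822963 ,  0.92032804,  0.27074913],
       [ 0.95932634, -0.27042773, -0.08100506],
       [-0.00133316,  0.2826042 , -0.95923568]])}
```

View pics/scene0.png

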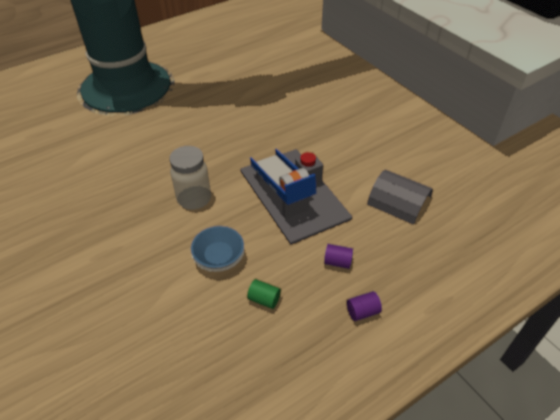

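View pics/top0.png

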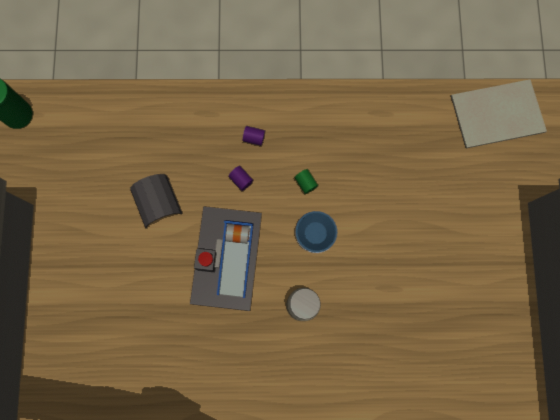

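View pics/wrist0.png

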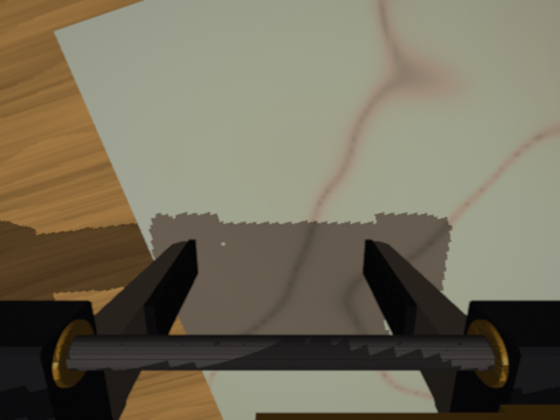

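The target dispenser is at about (226,258) in the top view and (293,190) in the scene view. Tin look-alikes in the top view are purple at (254,136), purple at (241,178) and green at (306,181). The orange-banded one is in the pocket at (237,233). Next I'll measure and take a close crop.

```bash
cat > h.py <<'E'
import numpy as np,cv2,math
from rig import arm
def ray(c,u,v):
    f=210/math.tan(math.radians(c['fov_y']/2))
    d=np.array(c['orientation'])@np.array([(u-c['cx'])/f,(v-c['cy'])/f,1.]); return np.array(c['eye']),d/np.linalg.norm(d)
def plane(c,u,v,z):
    o,d=ray(c,u,v); return o+d*(z-o[2])/d[2]
def proj(c,p):
    f=210/math.tan(math.radians(c['fov_y']/2))
    q=np.array(c['orientation']).T@(np.array(p)-c['eye']); return c['cx']+f*q[0]/q[2],c['cy']+f*q[1]/q[2]
def tri(rs):
    A=np.zeros((3,3));b=np.zeros(3)
    for o,d in rs:
        P=np.eye(3)-np.outer(d,d);A+=P;b+=P@o
    p=np.linalg.solve(A,b); return p,[np.linalg.norm((np.eye(3)-np.outer(d,d))@(p-o)) for o,d in rs]
def blob(m):
    n,l,s,c=cv2.connectedComponentsWithStats(m.astype(np.uint8)); 
    return sorted([(int(s[i,4]),c[i].round(2).tolist()) for i in range(1,n) if s[i,4]>8],reverse=True)[:5]
E
python3 - <<'E'
from h import *
for n in("top","scene"):
    im=cv2.imread(f"pics/{n}0.png");h=cv2.cvtColor(im,cv2.COLOR_BGR2HSV)
    H,S,V=[h[...,i].astype(int) for i in range(3)]
    print(n,'red',blob(((H<5)|(H>174))&(S>170)&(V>90)),'or',blob((H>5)&(H<14)&(S>190)&(V>120)),'blue',blob((H>105)&(H<125)&(S>150)&(V>60)))
im=cv2.imread("pics/top0.png")[190:330,170:290]
cv2.imwrite("pics/topc.png",cv2.resize(im,None,fx=5,fy=4.2*5/4.2*0.85,interpolation=cv2.INTER_CUBIC))
im=cv2.imread("pics/scene0.png")[135:245,225:365]
cv2.imwrite("pics/scc.png",cv2.resize(im,None,fx=5,fy=5,interpolation=cv2.INTER_CUBIC))
h=cv2.cvtColor(cv2.imread("pics/top0.png"),cv2.COLOR_BGR2HSV)
m=np.zeros((420,560),np.uint8); m[195:325,180:275]=1
g=((h[...,1]<75)|(h[...,0]>95))&(m>0)
n,l,s,c=cv2.connectedComponentsWithStats(g.astype(np.uint8)); k=1+s[1:,4].argmax()
ct=max(cv2.findContours((l==k).astype(np.uint8),cv2.RETR_EXTERNAL,cv2.CHAIN_APPROX_NONE)[0],key=cv2.contourArea)
c=arm.get_calibration("top")
P=np.array([plane(c,u,v,10)[:2] for u,v in ct[:,0]],np.float32)
r=cv2.minAreaRect(P);print(s[k],r)
print(cv2.boxPoints(r))
E
```

```text
top red [(153, [205.03, 258.5])] or [(30, [236.0, 238.07]), (26, [237.23, 228.5])] blue [(68, [221.01, 262.37]), (64, [236.77, 222.94]), (16, [246.5, 270.5]), (9, [245.0, 284.0])]
scene red [(121, [307.63, 157.59])] or [] blue [(675, [294.33, 187.54]), (69, [286.94, 161.23])]
[ 190  207   71  104 5532] ((530.8145751953125, 123.52701568603516), (131.01962280273438, 213.78489685058594), 83.14657592773438)
[[416.86865   71.24075 ]
 [629.126     45.729843]
 [644.7605   175.81328 ]
 [432.50317  201.32419 ]]
```

View pics/topc.png

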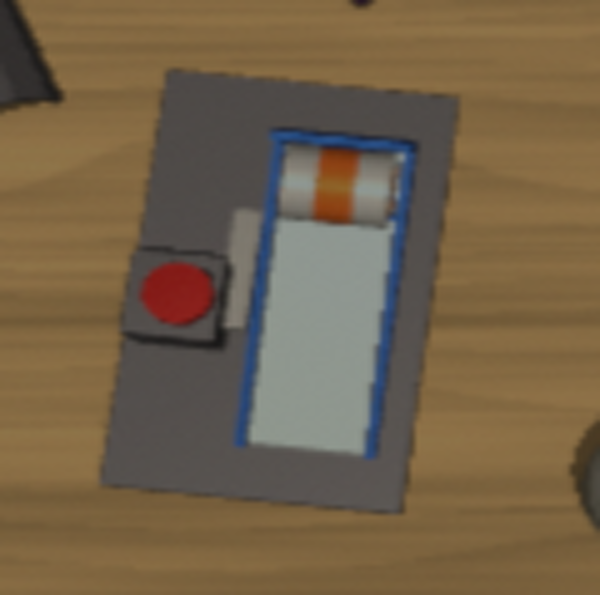

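View pics/scc.png

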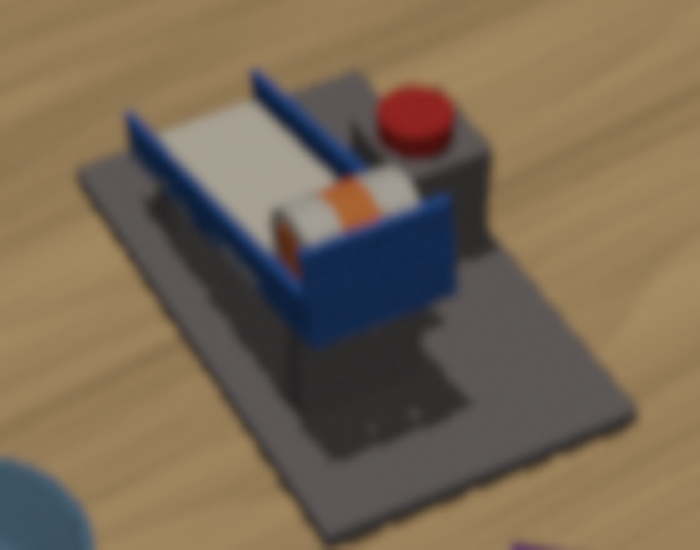

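The crop shows the orange-banded aluminium tin in the pocket at (335,185), with the red cap at (178,293) on its left. That is the right object. Next: ejector and chute positions.

Run:
```python
from h import *
t=arm.get_calibration("top");s=arm.get_calibration("scene")
print('tri red',tri([ray(t,205.03,258.5),ray(s,307.63,157.0)]))
# crop px -> image: u=170+x/5 v=190+y/4.25
f=lambda x,y:(170+(x+.5)/5-.5,190+(y+.5)/4.25-.5)
E1=plane(t,*f(178,292),71);print('cap',E1)
y=math.radians(-6.85);X=np.array([math.cos(y),math.sin(y)]);Y=np.array([-X[1],X[0]])
def O(p,x,yy): return p[:2]-X*x-Y*yy
print('O cap',O(E1,-19,60))
print('O cap scene',O(plane(s,225+415/5,135+112/5,71),-19,60))
print('O base',[530.8,123.5],)
l=plane(t,*f(248,443),37);r=plane(t,*f(367,456),37);print('end',l,r,np.linalg.norm(l-r),O((l+r)/2,-85,0))
print('O tin',O(plane(t,*f(336,183),100),39,0), O(plane(s,225+352/5,135+200/5,100),39,0))
a,b=f(279,150),f(240,445); p,q=plane(t,*a,85),plane(t,*b,51); print('wall yaw',math.degrees(math.atan2(*(p-q)[[1,0]])))
a,b=f(411,160),f(373,455); p,q=plane(t,*a,85),plane(t,*b,51); print('wall yaw',math.degrees(math.atan2(*(p-q)[[1,0]])))
```

```text
tri red (array([520.8359065 , 160.07992316,  72.60427027]), [np.float64(0.5435188401635044), np.float64(0.543518840163393)])
cap [521.66586819 160.39299837  71.        ]
O cap [533.37401551  98.55515165]
O cap scene [532.20779194  98.74712051]
O base [530.8, 123.5]
end [451.02340201 133.79702634  37.        ] [444.39442204  84.11898502  37.        ] 50.118371530029115 [532.10216529  98.82001751]
O tin [531.09421941  99.06187147] [531.74740852 100.28356287]
wall yaw -7.056823906853094
wall yaw -6.74643454809007
```

```bash
python3 -m crank '[[[0.3,-23,-19,0,0,0,-1],[0.3,-46,-38,0,0,0,-2],[0.54,-69,-57,0,0,0,-3],[0.54,-92,-76,0,0,0,-4],[0.54,-115,-95,0,0,0,-5],[0.54,-138,-114,0,0,0,-6],[0.54,-161,-133,0,0,0,-7],[0.54,-184,-152,0,0,0,-8],[0.54,-207,-171,0,0,0,-9],[0.54,-227,-190,0,0,0,-9.4]]]'
```

```text
time_s: 0.98
eef_pos: [348.1, 376.0, 222.5]
ee_rot: [[-0.993, 0.121, 0.0], [0.121, 0.993, -0.0], [-0.0, -0.0, -1.0]]
wrist_force: [0.5, 0.4, -0.6]
opening: 0.458
```

```bash
cat > d.py <<'E'
from h import *
import sys
s=arm.read_state();R=np.array(s['ee_rot'])
tx,ty,tz=map(float,sys.argv[1:4]) # dispenser coords of TCP
y=math.radians(-6.9);X=np.array([math.cos(y),math.sin(y),0]);Y=np.array([-X[1],X[0],0])
T=np.array([532,98.9,0])+X*tx+Y*ty+[0,0,tz]
print('t',s['time_s'],'tcp',s['eef_pos'].round(1),'target',T.round(1),'shift',(R.T@(T-s['eef_pos'])).round(1),'open',s['opening']*92,'F',s['wrist_force'].round(1))
print('yaw of tool y',math.degrees(math.atan2(R[1,1],R[0,1])),'want 83.1; z',R[:,2].round(4))
E
python3 d.py -24 30 150
```

```text
t 0.9833 tcp [348.1 376.  222.5] target [511.8 131.6 150. ] shift [-191.9 -222.9   72.6] open 42.16520476593874 F [ 0.5  0.4 -0.6]
yaw of tool y 83.07869225531803 want 83.1; z [ 2.e-04 -2.e-04 -1.e+00]
```

```bash
python3 -m crank '[[[0.543,-20,-23,0,0,0,0],[0.543,-40,-46,0,0,0,0],[0.543,-60,-70,5,0,0,0],[0.543,-80,-93,15,0,0,0],[0.543,-100,-116,25,0,0,0],[0.543,-120,-140,40,0,0,0],[0.543,-140,-163,50,0,0,0],[0.543,-160,-186,60,0,0,0],[0.543,-180,-210,70,0,0,0],[0.543,-192,-223,72.5,0,0,0]]]'; python3 -m crank '[[[0.543,0,0,0,0,0,0],[0.543,0,0,0,0,0,0]]]'; python3 d.py -24 30 90
python3 - <<'E'
from h import *
for n in("wrist","scene","top"): cv2.imwrite(f"pics/{n}1.png",arm.grab_frame(n))
E
```

```text
time_s: 1.82
eef_pos: [511.4, 129.2, 148.6]
ee_rot: [[-0.992, 0.124, -0.002], [0.124, 0.992, -0.002], [0.001, -0.002, -1.0]]
wrist_force: [0.0, 0.9, 0.2]
opening: 0.455
time_s: 1.98
eef_pos: [510.9, 132.4, 149.7]
ee_rot: [[-0.992, 0.123, -0.001], [0.123, 0.992, -0.0], [0.001, -0.0, -1.0]]
wrist_force: [-0.3, 0.8, 0.6]
opening: 0.453
t 1.9833 tcp [510.9 132.4 149.7] target [511.8 131.6  90. ] shift [-1.1 -0.7 59.7] open 41.70409233783631 F [-0.3  0.8  0.6]
yaw of tool y 82.94588402299092 want 83.1; z [-9.e-04 -3.e-04 -1.e+00]
```

View pics/wrist1.png

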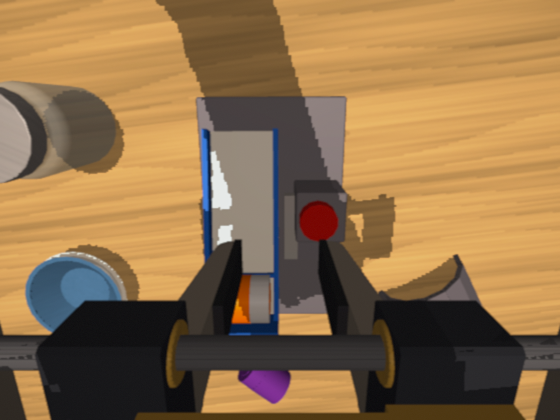

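View pics/scene1.png

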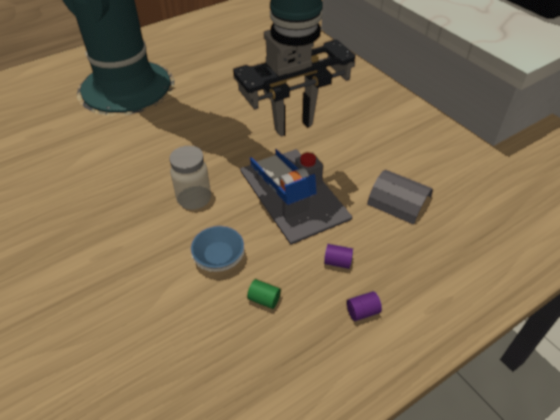

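Run:
```python
from h import *
c=arm.get_calibration("wrist")
im=cv2.imread("pics/wrist1.png");h=cv2.cvtColor(im,cv2.COLOR_BGR2HSV)
m=((h[...,0]<5)|(h[...,0]>174))&(h[...,1]>170)&(h[...,2]>60)
b=blob(m);print(b)
cap=plane(c,*b[0][1],70);print('cap',cap)
# chute end edges
l,r=plane(c,211,131,37),plane(c,273,131,37);print(l,r,np.linalg.norm(l-r))
s=arm.read_state();R=np.array(s['ee_rot'])
for y in(-21,-33,-39,21,33,39):
  for x in (-10,10): print(y,x,np.round(proj(c,s['eef_pos']+R@[x,y,8.])))
cv2.imwrite("pics/w1c.png",cv2.resize(im[170:350,180:360],None,fx=3.3,fy=3.3))
im=cv2.imread("pics/scene1.png")[40:210,220:360]
cv2.imwrite("pics/s1c.png",cv2.resize(im,None,fx=3.5,fy=3.5,interpolation=cv2.INTER_CUBIC))
```

```text
[(1204, [318.03, 220.67])]
cap [518.21003633 162.81555328  70.        ]
[444.25093466  87.09330358  37.        ] [450.18254682 136.30698683  37.        ] 49.56985617475786
-21 -10 [243. 272.]
-21 10 [241. 239.]
-33 -10 [221. 273.]
-33 10 [219. 239.]
-39 -10 [210. 273.]
-39 10 [208. 239.]
21 -10 [318. 272.]
21 10 [319. 239.]
33 -10 [339. 272.]
33 10 [341. 239.]
39 -10 [350. 272.]
39 10 [352. 239.]
```

View pics/w1c.png

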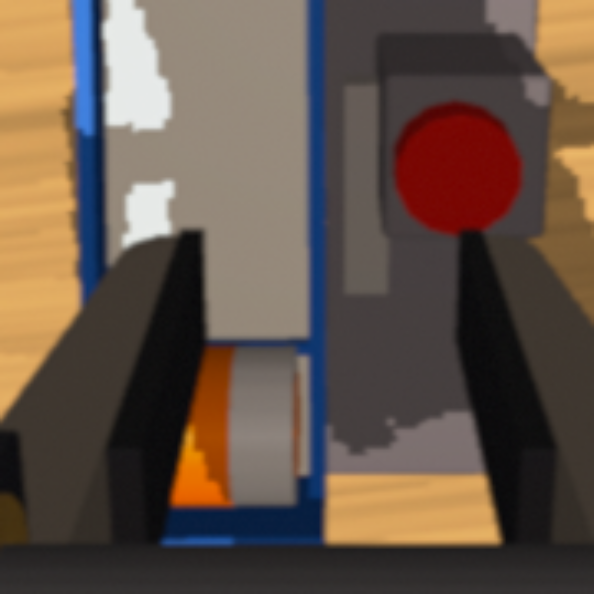

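View pics/s1c.png

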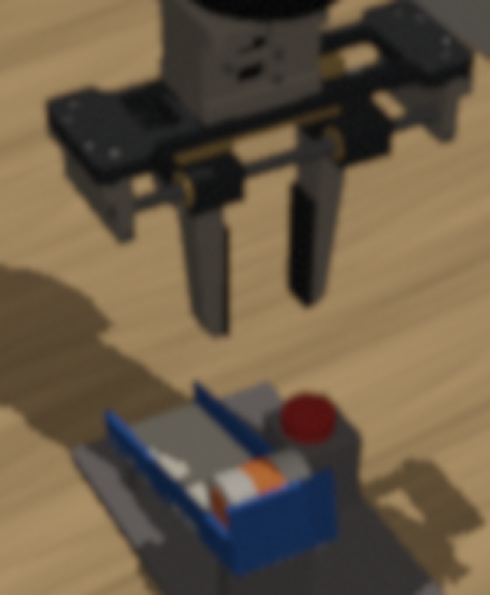

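```bash
sed -i 's/532,98.9,0/531,100,0/' d.py; python3 -m crank '[[[0.48,-1,0,12,0,0,0],[0.48,-1,0,24,0,0,0],[0.48,-1,0,36,0,0,0],[0.48,-1,0,48,0,0,0],[0.48,-1,0,57,0,0,0],[0.48,-1,0,60,0,0,0],[0.48,-1,0,60,0,0,0],[0.48,-1,0,60,0,0,0]]]'; python3 d.py -23 30 69;  python3 - <<'E'
from h import *
for n in("wrist","scene"): 
  im=arm.grab_frame(n)
  im=im[150:350,150:400] if n=="wrist" else im[80:230,220:370]
  cv2.imwrite(f"pics/{n}2.png",cv2.resize(im,None,fx=3,fy=3,interpolation=cv2.INTER_CUBIC))
E
```

```text
time_s: 2.8
eef_pos: [511.9, 133.3, 90.2]
ee_rot: [[-0.993, 0.12, 0.0], [0.12, 0.993, 0.0], [-0.0, 0.0, -1.0]]
wrist_force: [-0.3, 0.1, -0.1]
opening: 0.52
t 2.8 tcp [511.9 133.3  90.2] target [511.8 132.5  69. ] shift [ 0.  -0.8 21.2] open 47.87603812584356 F [-0.3  0.1 -0.1]
yaw of tool y 83.10333591274537 want 83.1; z [ 1.e-04  1.e-04 -1.e+00]
```

View pics/wrist2.png

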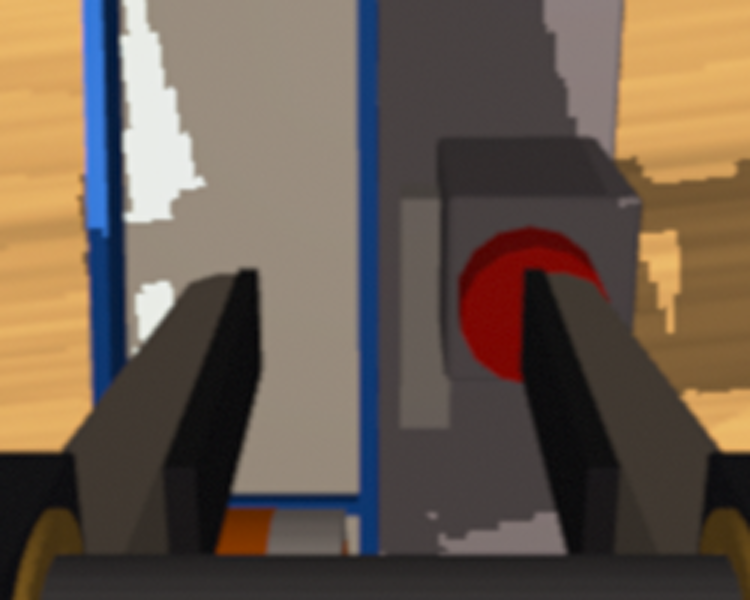

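View pics/scene2.png

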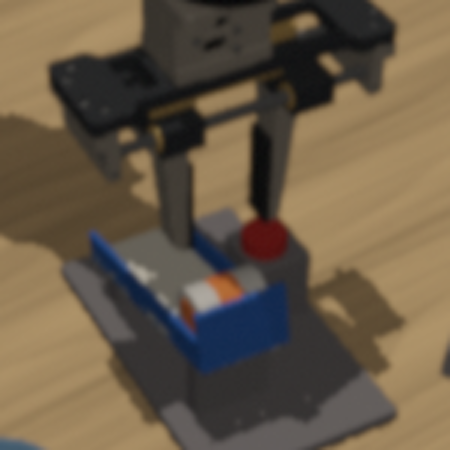

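Run:
```python
from h import *
c=arm.get_calibration("wrist");s=arm.read_state();R=np.array(s['ee_rot'])
f=lambda x,y:(150+x/3,150+y/3)
L=lambda u,v,z:(R.T@(plane(c,*f(u,v),z)-s['eef_pos'])).round(1)
z=s['eef_pos'][2]-8
print('left tip far corners',L(190,277,z),L(258,270,z)); print('right',L(523,270,z),L(570,275,z))
print('cap L/R/top/bottom @71',L(460,303,71),L(606,303,71),L(530,242,71),L(530,382,71))
# wall tops near finger: inner edges of chute at row y 270
print('chute floor edges',L(122,150,48),L(360,150,48), 'walltop right',L(360,270,66),L(378,270,66))
```

```text
left tip far corners [  8.1 -36.3   8. ] [  9.5 -23.9   8. ]
right [ 9.4 23.9  8. ] [ 8.4 32.5  8. ]
cap L/R/top/bottom @71 [-2.3 13.5 19.6] [-2.4 42.  19.7] [10.4 26.7 19.6] [-19.5  27.8  19.7]
chute floor edges [ 22.3 -56.3  42.6] [22.3 -6.4 42.6] walltop right [ 2.6 -6.1 24.6] [ 2.6 -2.5 24.6]
```

```bash
python3 -m crank '[[[0.49,0,-1.5,6,0,0,0],[0.49,0,-1.5,10,0,0,0],[0.49,0,-1.5,14,0,0,0],[0.49,0,-1.5,18,0,0,0],[0.49,0,-1.5,21,0,0,0],[0.49,0,-1.5,23,0,0,0],[0.49,0,-1.5,23,0,0,0],[0.49,0,-1.5,23,0,0,0],[0.49,0,-1.5,23,0,0,0],[0.49,0,-1.5,23,0,0,0]]]'; python3 d.py -23 30 69;  python3 - <<'E'
from h import *
for n in("wrist","scene","top"): 
  im=arm.grab_frame(n); cv2.imwrite(f"pics/{n}3f.png",im)
  im=im[150:350,150:400] if n=="wrist" else im[100:230,220:370] if n=="scene" else im[190:330,170:300]
  cv2.imwrite(f"pics/{n}3.png",cv2.resize(im,None,fx=3,fy=3,interpolation=cv2.INTER_CUBIC))
E
```

```text
time_s: 3.73
eef_pos: [512.0, 131.4, 69.1]
ee_rot: [[-0.993, 0.121, 0.0], [0.121, 0.993, 0.001], [-0.0, 0.001, -1.0]]
wrist_force: [-5.4, -2.4, 22.2]
opening: 0.511
t 3.7333 tcp [512.  131.4  69.1] target [511.8 132.5  69. ] shift [0.4 1.1 0.1] open 47.0302835153011 F [-5.4 -2.4 22.2]
yaw of tool y 83.06745263607074 want 83.1; z [ 4.e-04  7.e-04 -1.e+00]
```

View pics/wrist3.png

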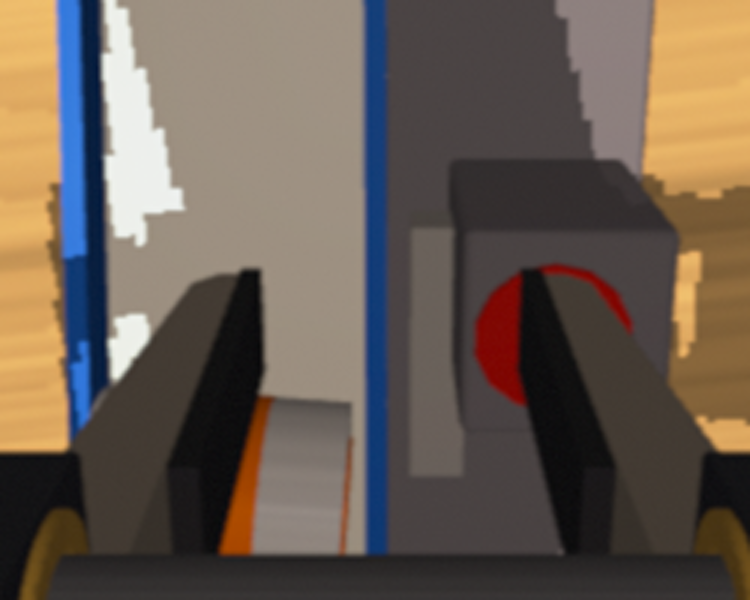

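View pics/scene3.png

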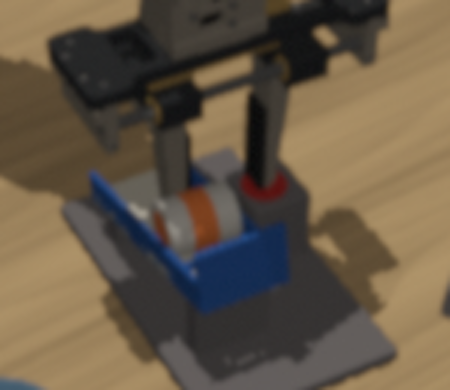

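View pics/top3.png

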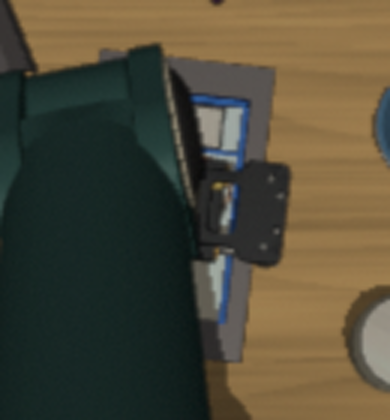

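```bash
python3 -m crank '[[[0.49,0,0,0,0,0,0],[0.49,0,0,0,0,0,0],[0.49,0,0,0,0,0,0],[0.49,0,0,0,0,0,0],[0.49,0,0,0,0,0,0],[0.49,0,0,0,0,0,0],[0.49,0,0,0,0,0,0],[0.49,0,0,0,0,0,0],[0.49,0,0,0,0,0,0],[0.49,0,0,0,0,0,0]]]'
python3 - <<'E'
from h import *
c=arm.get_calibration("scene");im=arm.grab_frame("scene");w=arm.grab_frame("wrist")
for n,a in(("scene",im),("wrist",w)):
  print(n,'mean diff',cv2.absdiff(a,cv2.imread(f"pics/{n}3f.png")).mean(), cv2.absdiff(a,cv2.imread(f"pics/{n}3f.png")).max())
y=math.radians(-6.9);X=np.array([math.cos(y),math.sin(y),0]);Y=np.array([-X[1],X[0],0])
big=cv2.resize(im[130:210,230:340],None,fx=7,fy=7,interpolation=cv2.INTER_CUBIC)
for x,col in((5,(0,255,0)),(12,(255,0,255)),(39,(0,255,255))):
  z=52+(x+19)*.2126+18.4 if x<30 else 82
  u,v=proj(c,np.array([531.5,99.5,z+18])+X*x); print(x,u,v)  # top line of tin, mid
  cv2.circle(big,(int((u-230+.5)*7),int((v-130+.5)*7)),5,col,2)
cv2.imwrite("pics/s4.png",big)
E
```

```text
time_s: 4.72
eef_pos: [512.0, 131.5, 69.1]
ee_rot: [[-0.993, 0.121, 0.0], [0.121, 0.993, 0.001], [-0.0, 0.001, -1.0]]
wrist_force: [-7.1, -3.4, 22.7]
opening: 0.512
scene mean diff 0.3272604875283447 13
wrist mean diff 0.4831533446712018 22
5 285.6544425634349 166.0153794460281
12 287.5208926652419 167.7809939686571
39 294.9261997090008 175.1037710110367
```

View pics/s4.png

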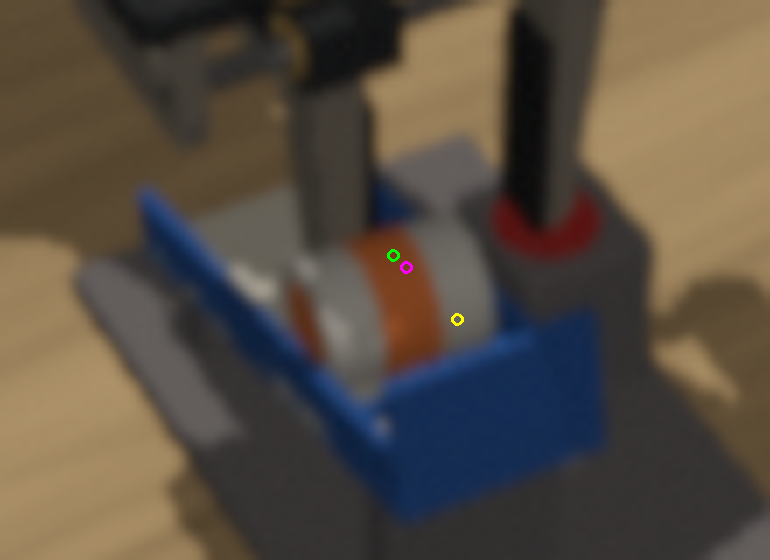

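Pressed to the stop and the tin is over the lip. The sideways force of 7 N makes me check that the tin isn't jammed between the lip and the finger.

Run:
```python
from h import *
from scipy.optimize import brentq
y=math.radians(-6.9);X=np.array([math.cos(y),math.sin(y),0]);Y=np.array([-X[1],X[0],0]);Z=np.array([0,0,1.])
for O in (np.array([531,100,0]),np.array([532,98.9,0])):
  def solve(c,u,v,sg):
    o,d=ray(c,u,v); o=o-O; o2=np.array([o@X,o@Z]);d2=np.array([d@X,d@Z]);d2/=np.linalg.norm(d2)
    def g(x):
        p=np.array([x,52+(x+19)*.2126+18.4])-o2
        return sg*(d2[0]*p[1]-d2[1]*p[0])-18
    return brentq(g,-60,60)
  w=arm.get_calibration("wrist");s=arm.get_calibration("scene")
  for sg in(1,-1):
    print('wrist',sg,[round(solve(w,150+a/3,150+b/3,sg),1) for a,b in((275,398),(345,402))],
     'scene far edge',[round(solve(s,230+a/7-.5,130+b/7-.5,sg),1) for a,b in((385,229),(440,218))])
st=arm.read_state();print(st['wrist_force'],st['wrist_torque'],st['joint_vel'].round(4).max())
w=arm.grab_frame("wrist");cv2.imwrite("pics/w5.png",cv2.resize(w[230:350,180:330],None,fx=5,fy=5,interpolation=cv2.INTER_CUBIC))
```

```text
wrist 1 [6.1, 6.9] scene far edge [2.9, 6.5]Traceback (most recent call last):
  File "<stdin>", line 14, in <module>
  File "<stdin>", line 10, in solve
    r = _zeros._brentq(f, a, b, xtol, rtol, maxiter, args, full_output, disp)
ValueError: f(a) and f(b) must have different signs
```

The tin is at x ≈ 3–7 mm, so it is clear of the lip, which it would only touch at about +10 mm. I'll ease the finger 1.5 mm down-chute to take off the side load and give some margin.

```bash
python3 -m crank '[[[0.49,0.5,0,0,0,0,0],[0.49,1,0,0,0,0,0],[0.49,1.5,0,0,0,0,0],[0.49,1.5,0,0,0,0,0],[0.49,1.5,0,0,0,0,0],[0.49,1.5,0,0,0,0,0],[0.49,1.5,0,0,0,0,0],[0.49,1.5,0,0,0,0,0],[0.49,1.5,0,0,0,0,0],[0.49,1.5,0,0,0,0,0]]]';  python3 - <<'E'
from h import *
w=arm.grab_frame("wrist");cv2.imwrite("pics/w6.png",cv2.resize(w[230:350,180:330],None,fx=5,fy=5,interpolation=cv2.INTER_CUBIC))
w=arm.grab_frame("scene");cv2.imwrite("pics/s6.png",w)
E
```

```text
time_s: 5.65
eef_pos: [511.9, 131.4, 69.1]
ee_rot: [[-0.993, 0.121, 0.003], [0.121, 0.993, 0.001], [-0.003, 0.001, -1.0]]
wrist_force: [-2.9, -3.6, 18.9]
opening: 0.51
```

View pics/w6.png

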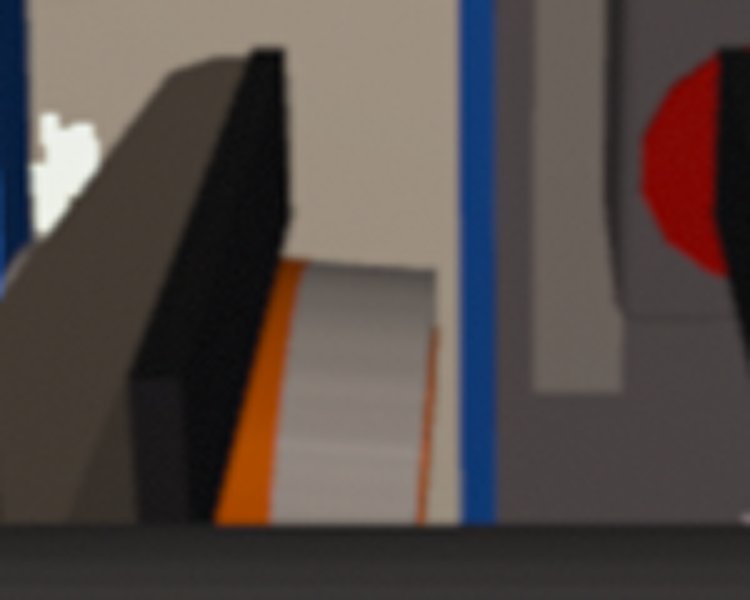

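View pics/s6.png

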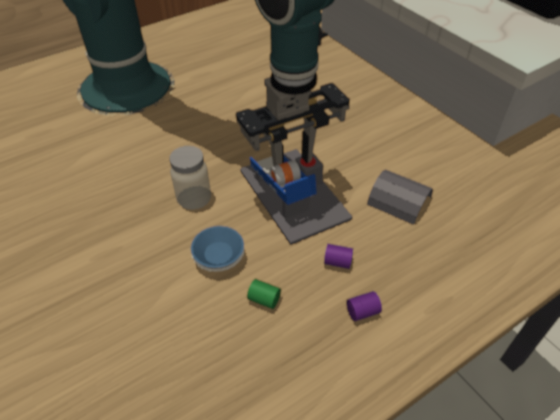

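The scene is still and the tin is leaning on the finger below the lip. Hide, jar and dishes look unmoved, and the tip height (61.1 mm) matches the ejector's stop. Handing in.

```bash
python3 -c "
from rig import arm
print(arm.finish_job())"
```

```text
the job is handed in; nothing more can be done
None
```

I pressed the red ejector to its stop with one finger. The orange-banded tin popped over the lip and came to rest against the other finger, which was already standing in the chute. I handed the job in at about 5.8 s of robot time, still holding that pose; no verdict was reported.

**Ejector:** the fingertips are at z = 61.1 mm, and the cap's stop is at 61 mm (71 − 10). The upward force is 19 N, well above the 6 N spring, so it is at the stop and not just on the spring.

**Tin:** its centre is at x ≈ +3 to +7 mm by the two views, below the +12 mm limit and clear of the lip. Wrist and scene pictures taken 1 s apart showed no visible motion.

**Other objects:** in the last scene view the hide, jar and dishes look to be where they started. I judged this by eye and did not measure it.

**What disagreed:**
- **Dispenser position:** the wrist camera and the fixed cameras differed by about 3 mm, so I aimed in between.
- **Side force:** a 7 N side force appeared after pressing. I moved the command 1.5 mm down-chute and it dropped to about 3 N along x, with about 3.6 N left along y. The tool moved only about 0.1 mm, so I put this down to friction on the cap, not to the tin being pinched.

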